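# Isolate the siding, pack the wagons into the tiered stand, make the siding live

## Task

Clear the goods wagons off the model railway yard. First pull the isolator's knob fully out, as no wagon may be lifted while the siding is live; then pack all the four-wheel goods wagons that are there, upright on their wheels, side by side in the bay of the stand's base, and after that set the upper tray down over the stand's four posts until it rests level on all four shoulders. Last, push the knob fully home again; leave the locomotive, the road vehicles and the cleaning block where they are.

Things in the scene. Friction and masses are not known exactly. Their poses are not given: they have to be found in the camera images.
- knob (a joint): travel of the isolator's push-pull knob in m: 0 = fully home (pushed in), 0.030 = fully out; it grows as the knob is pulled straight out of the box. A detent holds it at both ends: some 3 to 6 N must be overcome up to the middle, wherever it is let go before that it springs back; past the middle it snaps on to the other end by itself. It starts home.
- knob_grip (a point): middle of the knob's black grip, a block 26 mm long in the pull direction, 30 mm wide (horizontally) and 32 mm tall, 44 mm above the table; it moves with the knob. At home its rear face is 16 mm in front of the box. Its own -x is the direction of pulling, its y runs across (grip it there, from above), z is up.
- panel: fixed grey isolator box, 90 mm deep, 150 mm wide, 68 mm tall, standing on the table. Origin: bottom edge of its front face, in the middle; its own -x points out of the front face (the way the knob is pulled), z up. Pulling the knob out isolates the siding, pushing it home makes it live.
- stand: fixed base of the plywood wagon stand. Slab 100 mm (own x) by 256 mm (own y), 6 mm thick; on it a wagon bay 74 mm (x) by 202 mm (y) inside, centred, floor 6 mm above the table, with low walls 5 mm thick whose top is 16 mm above the table. Posts at x = +-38, y = +-116 mm: an 18 mm thick shoulder up to 58 mm above the table, then a 10 mm thick pin up to 74 mm, tapered over its last 6 mm. Origin: centre of the underside, on the table; z up.
- tray: loose upper tray of the stand, 0.3 kg, plywood: slab 100 mm (own x) by 256 mm (own y), 6 mm thick, with square 14 mm holes through it at x = +-38, y = +-116 mm that go over the pins, a low rim 12 mm high, and a loop handle. It is symmetric, so either way round will do. Seated, its underside lies on the four shoulders, 58 mm above the table. Origin: centre of the underside; z up. It starts flat on the table.
- tray_handle (a point): middle of the tray's handle bar, 59 mm above the tray's underside over its centre; the bar is 14 mm thick (own x) and 14 mm tall, runs 104 mm along own y, and has 45 mm of free space beneath it between its two legs, which stand at y = +-45 mm.
- van: model four-wheel goods wagon, about 90 g; closed goods van: plain brown box body with a grey roof. 66 mm long (own x), 36 mm wide (own y), 46 mm tall; its end faces are upright over the whole height and it can be gripped by them (across its length); tiny look-only buffers project 2 mm at each end. Does not roll. Origin: centre of the underside (bottom of the wheels); z up. May be absent.
- tanker: model four-wheel goods wagon, about 90 g; tank wagon: bare-metal cylinder lying lengthwise on the frame, 32 mm in diameter, flat ends. 66 mm long (own x), 34 mm wide (own y), 46 mm tall; its end faces are upright over the whole height and it can be gripped by them (across its length); tiny look-only buffers project 2 mm at each end. Does not roll. Origin: centre of the underside (bottom of the wheels); z up. May be absent.
- mineral: model four-wheel goods wagon, about 90 g; open mineral wagon: dark steel tub, open at the top, walls 3 mm thick; the lowest and widest wagon. 66 mm long (own x), 44 mm wide (own y), 38 mm tall; its end faces are upright over the whole height and it can be gripped by them (across its length); tiny look-only buffers project 2 mm at each end. Does not roll. Origin: centre of the underside (bottom of the wheels); z up. May be absent.
- hopper: model four-wheel goods wagon, about 90 g; covered hopper wagon: solid grey ribbed block body. 66 mm long (own x), 40 mm wide (own y), 44 mm tall; its end faces are upright over the whole height and it can be gripped by them (across its length); tiny look-only buffers project 2 mm at each end. Does not roll. Origin: centre of the underside (bottom of the wheels); z up. May be absent.
- flat: model four-wheel goods wagon, about 90 g; flat wagon with a fixed pale wooden container on it; the narrowest wagon. 66 mm long (own x), 32 mm wide (own y), 44 mm tall; its end faces are upright over the whole height and it can be gripped by them (across its length); tiny look-only buffers project 2 mm at each end. Does not roll. Origin: centre of the underside (bottom of the wheels); z up. May be absent.
- loco: bystander: model locomotive, 165 mm long, 34 wide, 50 tall, on the main track along the back; origin centre of underside
- lorry: bystander: model lorry, 85 x 32 x 38 mm; origin centre of underside
- car_a: bystander: model car, 58 x 23 x 21 mm; origin centre of underside
- car_b: bystander: model car, 58 x 23 x 21 mm; origin centre of underside
- rubber_block: bystander: track-cleaning block, 55 x 28 x 16 mm; origin centre of underside

How it is judged (in metres and radians):
On the way, in this order (a step that is already met when the one before it is completed fails the run):
1. the isolator knob is pulled fully out (value of joint knob above 0.026 m), for 0.2 s.
2. all wagons present stand upright in the bay of the stand, the knob still out (x of van in the frame of stand between -0.021 and 0.021 m and y of van in the frame of stand between -0.085 and 0.085 m and z of van in the frame of stand between 0.003 and 0.01 m and angle between each of van, tanker, mineral, hopper, flat's own z axis and vertical below 0.1 rad and linear speed of each of van, tanker, mineral, hopper, flat below 0.03 m/s and x of tanker in the frame of stand between -0.022 and 0.022 m and y of tanker in the frame of stand between -0.086 and 0.086 m and z of tanker in the frame of stand between 0.003 and 0.01 m and x of mineral in the frame of stand between -0.017 and 0.017 m and y of mineral in the frame of stand between -0.081 and 0.081 m and z of mineral in the frame of stand between 0.003 and 0.01 m and x of hopper in the frame of stand between -0.019 and 0.019 m and y of hopper in the frame of stand between -0.083 and 0.083 m and z of hopper in the frame of stand between 0.003 and 0.01 m and x of flat in the frame of stand between -0.023 and 0.023 m and y of flat in the frame of stand between -0.087 and 0.087 m and z of flat in the frame of stand between 0.003 and 0.01 m and value of joint knob above 0.026 m), for 0.3 s.
3. the upper tray rests level on all four shoulders, the knob still out (horizontal distance between tray and stand below 0.005 m and z of tray in the frame of stand between 0.055 and 0.0615 m and angle between tray's own z axis and vertical below 0.04 rad and angle between the y axis of tray and the y axis of stand, either way round below 0.06 rad and linear speed of tray below 0.03 m/s and contact force between tray and the fingers below 0.1 N and value of joint knob above 0.026 m), for 0.3 s.
4. the knob is pushed fully home (value of joint knob below 0.004 m), for 0.2 s.
At the end, for the whole second after the job is handed in: every wagon present stands upright (0.1 rad) on the floor of the bay; the tray lies on all four shoulders (centre within 5 mm, yaw 0.06 rad, level 0.04 rad, underside 55 to 61.5 mm up); knob home (under 4 mm); all released and at rest (x of van in the frame of stand between -0.021 and 0.021 m and y of van in the frame of stand between -0.085 and 0.085 m and z of van in the frame of stand between 0.003 and 0.01 m and angle between each of van, tanker, mineral, hopper, flat's own z axis and vertical below 0.1 rad and linear speed of each of van, tanker, mineral, hopper, flat, tray below 0.03 m/s and x of tanker in the frame of stand between -0.022 and 0.022 m and y of tanker in the frame of stand between -0.086 and 0.086 m and z of tanker in the frame of stand between 0.003 and 0.01 m and x of mineral in the frame of stand between -0.017 and 0.017 m and y of mineral in the frame of stand between -0.081 and 0.081 m and z of mineral in the frame of stand between 0.003 and 0.01 m and x of hopper in the frame of stand between -0.019 and 0.019 m and y of hopper in the frame of stand between -0.083 and 0.083 m and z of hopper in the frame of stand between 0.003 and 0.01 m and x of flat in the frame of stand between -0.023 and 0.023 m and y of flat in the frame of stand between -0.087 and 0.087 m and z of flat in the frame of stand between 0.003 and 0.01 m and horizontal distance between tray and stand below 0.005 m and z of tray in the frame of stand between 0.055 and 0.0615 m and angle between tray's own z axis and vertical below 0.04 rad and angle between the y axis of tray and the y axis of stand, either way round below 0.06 rad and value of joint knob below 0.004 m and contact force between tray and the fingers below 0.1 N); the robot touches nothing.
It fails at once if a bystander (locomotive, lorry, car or cleaning block) is shifted by more than 40 mm (distance of any of loco, lorry, car_a, car_b, rubber_block from where it was at the start of the episode above 0.04 m).
It fails at once if a wagon is lifted while the siding is live (knob not out) (value of joint knob below 0.012 m and height (world z) of any of van, tanker, mineral, hopper, flat above 0.03 m).
Of van, tanker, mineral, hopper, flat only 3 to 5 are there at a start; the rules pass over those that are not, and their reading is None.
At some moment in a run one of van, tanker, mineral, hopper, flat may be knocked a few centimetres aside while the robot is not near it.
Once in a run the grip may slacken for a moment while it holds something.
It also fails if it takes over 210 s, if anything falls off the work surface, if the arm or the gripper's body presses on something with over 40 N, if the wrist force passes 120 N, or if a joint passes its speed limit or range.

## Robot

A 6-joint arm with a two-finger parallel gripper is mounted at the origin on the work surface. World frame = base frame: x ahead of the robot, y to its left, z up, the work surface at z = 0. Lengths are in mm, angles in rad, forces in N, time in s.
With the tool pointing down it reaches from about 275 to 1000 mm from the base axis. Payload 8.4 kg.
Tool frame: the origin (TCP) lies between the finger pads; the fingertips stand 22 mm ahead of it and the grasp point (between the pads) lies 3 mm ahead of it; z points along the fingers, y is the line along which they close (so a half turn about z gives the same grasp; the last joint's range is limited). The gripper opens to 85 mm and grips with 20 to 120 N. Pads are 22 mm wide; open, the fingers measure 114 mm over their backs; the gripper's body (76 mm by 85 mm) begins 54 mm behind the grasp point. The pads swing forward as they close: fully open they stand 13 mm farther back than shut.
Start: joints at [-1.249, 0.353, 1.633, -0, 1.155, -0.002], TCP at [198.856, -592.524, 253.281] pointing down, gripper open.
Joint ranges: [-2.63, 2.63], [-0.92, 2.1], [0.06, 2.66], [-1.3, 4.44], [0, 2.69], [-3.02, 3.02]. Speed limits (rad/s): [2.22, 2.22, 2.79, 3.14, 3.14, 3.14].

## Interface

Orientations are given as [roll, pitch, yaw] about the fixed x, y, z axes, in that order (R = Rz(yaw) Ry(pitch) Rx(roll)).
In Python, from rig import r, grab_frame gives the robot as it stands.
- The arm moves only by the shell command python3 -m inch 'ROWS' [FORCE]. ROWS is JSON, a list of rows, each a list of 7 numbers: the turn, a rotation vector about the tool's x, y, z as a fraction of full scale, then the shift along the tool's x, y, z as a fraction of full scale, then the closure, from 0 (fully open) to 1 (shut). In form: [[rx, ry, rz, dx, dy, dz, fingers], ...]. A call has 1 to 8 rows; each row shifts and turns the commanded pose from where the row before left it, along the tool's axes as they then stand; what a row does not reach is not made up. Full scale, the value 1, is 2.5 cm for a shift and pi rad for a turn. A row lasts 1/12 s, in which the tool goes at most 41.7 mm and 7.16 degrees, less where a joint would pass 70% of its speed; a pose out of reach is approached as far as the arm can. A call with a number of a shift or a turn outside -1 to 1 is refused whole. A call with a gripper value outside its range is refused whole. The fingers move at their own pace and stop on an object; FORCE is the grip in N (left out, the last holds). Time passes only in rows, so rows that do not move let the fingers close. It gives the time, the measured TCP pose, the force, the opening and the grip force at its end, in the units of the state.
- r.sense(): the state, without advancing time (a new reading comes with each control period).
- grab_frame(name): name is "scene" or "top" or "wrist"; returns a dict with "pixels" (420x560x3 uint8, red, green, blue), "z_map" (420x560 float32, mm along the optical axis (not along the pixel's ray), 0 where there is no reading), "vertical_fov" (degrees; the focal length in pixels is half the picture's height over the tangent of half this angle, whatever the lens; pixels are square), "cx", "cy" (the principal point, pixels), "cam_to_world" (4x4, takes a point from camera to world coordinates). Camera axes: x right, y down, z forward; pixel columns grow to the right and rows downward; lengths in mm; the calibration is good to about 2 mm. A picture is of the moment at which its call begins.
- r.sign_off(): hands the job in; it is judged then, once.
The state is a dict: "clock": time; "qpos": joint angles; "qvel": joint speeds; "joint_efforts": joint torques, N m; "eef_pos": TCP position; "tcp_rot": TCP orientation; "contact_force": force on the tool from outside, world axes, zero at the start; "wrist_torque": the same for the moment, N m; "opening": opening from 0.0 (shut) to 1.0 (fully open); "grasp_force": force on a finger pad.
Only numpy, scipy, OpenCV 4.12 (cv2) and the standard library are available. Lean on these libraries where they do the work, as an engineer would, in place of code of your own. Each camera call takes 0.05 s, during which the arm holds its last target. There are 200 camera calls.

## Working session

There is one attempt and no reset: what is moved stays moved. The work goes in short steps, Python scripts to look and compute and a shell command to move; the robot and the scene stay as the last step left them, time stands still between calls to the robot, and variables do not carry over. Pictures are saved under pics/ and viewed, at most 14 in all, crops included, and the job is handed in when it is done.

```bash
ls; mkdir -p pics; cat > h.py <<'E'
import numpy as np, cv2
from rig import r, grab_frame
def snap(n,f):
    g=grab_frame(n); cv2.imwrite('pics/'+f,g['pixels'][:,:,::-1]); np.savez('pics/'+f[:-4]+'.npz',**g); return g
def pts(g):
    z=np.asarray(g['z_map'],float); h,w=z.shape; f=h/2/np.tan(np.radians(g['vertical_fov'])/2)
    v,u=np.mgrid[:h,:w]; P=np.stack([(u-g['cx'])*z/f,(v-g['cy'])*z/f,z],-1)
    T=np.array(g['cam_to_world']); W=P@T[:3,:3].T+T[:3,3]; W[z==0]=np.nan; return W
E
python3 - <<'E'
from h import *
for n in('top','scene'):
    g=snap(n,n+'0.png'); print(n,g['vertical_fov'],g['cx'],g['cy'],np.round(g['cam_to_world'],3).tolist())
print(r.sense())
E
```

```text
pics
top 57.89871897541917 269.94373347081574 212.21217264231657 [[-0.057, -0.972, 0.229, 412.452], [-0.998, 0.055, -0.014, -58.58], [0.001, -0.229, -0.973, 944.833], [0.0, 0.0, 0.0, 1.0]]
scene 54.77319382194893 283.1507166061668 208.77633912511604 [[0.865, 0.355, -0.353, 931.388], [0.501, -0.635, 0.589, -582.656], [-0.015, -0.686, -0.727, 721.433], [0.0, 0.0, 0.0, 1.0]]
{'clock': 0.1, 'qpos': array([-1.24936164e+00,  3.53588079e-01,  1.63408949e+00,  1.06545484e-05,
        1.15521065e+00, -2.39334007e-03]), 'qvel': array([ 0.00062786, -0.00232736, -0.00247283,  0.00026023, -0.00013361,
       -0.0007269 ]), 'joint_efforts': array([ 1.67610964e-03, -6.06357408e+01, -3.42816532e+01,  1.19061319e-04,
        3.84337021e-03,  5.81263208e-06]), 'eef_pos': array([ 198.74765292, -592.11352976,  252.6182847 ]), 'tcp_rot': array([-3.14029712e+00, -1.28427331e-05,  3.23823707e-01]), 'contact_force': array([-0.25270483,  0.22963964, -0.59658647]), 'wrist_torque': array([-0.05197456, -0.03956465,  0.01580914]), 'grasp_force': 0.0, 'opening': 1.0026116409909631}
```

View pics/top0.png

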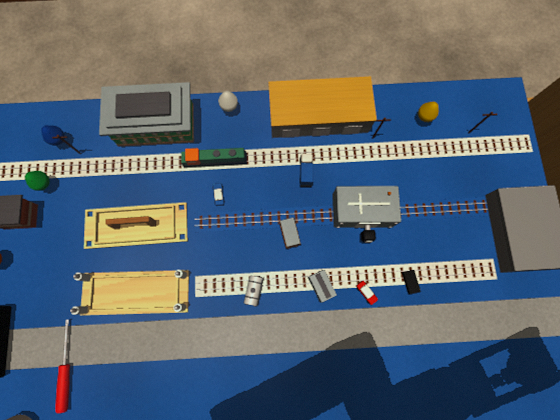

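View pics/scene0.png

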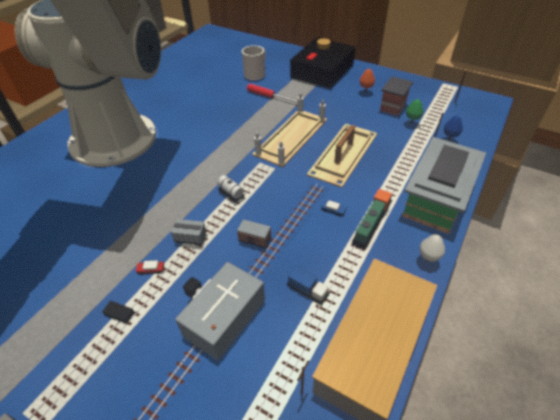

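The top view shows the stand at (130,292), the tray at (135,225), the isolator at (367,205) with its knob at (369,236), the tanker at (254,290), the hopper at (322,286) and the van at (290,232). The black cleaning block is at (412,282), the cars are at (367,292) and (219,195), and the lorry is at (306,170). There are three wagons.

```bash
cat >> h.py <<'E'
def boxes(W,lo=12,hi=200,amin=60):
    m=((W[...,2]>lo)&(W[...,2]<hi)).astype(np.uint8)
    n,l,s,c=cv2.connectedComponentsWithStats(m,connectivity=4)
    for i in range(1,n):
        if s[i,4]<amin: continue
        p=W[l==i]; top=np.percentile(p[:,2],90); q=p[p[:,2]>top-8]
        rc=cv2.minAreaRect(q[:,:2].astype(np.float32))
        print(np.round(c[i]).astype(int),'n',s[i,4],'top %.0f'%top,'ctr',np.round(rc[0],1),'size',np.round(rc[1],1),'ang %.1f'%rc[2])
E
python3 - <<'E'
from h import *
for n in('top','scene'):
    g=np.load(f'pics/{n}0.npz'); W=pts(g); print(n, 'table z',np.nanmedian(W[...,2])); boxes(W)
E
```

```text
top table z 0.34390469969730475
[322 106] n 5715 top 77 ctr [ 897.1 -230.5] size [295.9 138.3] ang 86.8
[146 113] n 5244 top 114 ctr [892.4 221.9] size [ 98.2 178.6] ang 1.0
[227 101] n 309 top 78 ctr [926.4  22.4] size [26.5 27.4] ang 23.1
[428 111] n 336 top 78 ctr [ 868.2 -495.5] size [28.1 25.8] ang 79.1
[ 54 136] n 412 top 84 ctr [841.5 446.3] size [86.3 23.5] ang 56.4
[212 157] n 1022 top 50 ctr [784.9  60.7] size [ 35.  146.5] ang 1.5
[306 170] n 381 top 40 ctr [ 736.2 -169.4] size [30.4 77.8] ang 85.6
[ 36 180] n 393 top 78 ctr [737.3 501.7] size [26.7 25. ] ang 89.5
[217 194] n 180 top 22 ctr [686.7  58.7] size [55.6 21.4] ang 6.7
[366 208] n 2887 top 70 ctr [ 608.1 -304.8] size [151.2 127.6] ang 86.6
[526 228] n 5434 top 62 ctr [ 549.9 -696.1] size [142.9 200.5] ang 89.8
[ 16 212] n 1031 top 78 ctr [659.1 540.6] size [70.4 51.2] ang 0.4
[132 224] n 482 top 20 ctr [619.5 269.5] size [ 85. 200.] ang 1.0
[129 221] n 376 top 68 ctr [619.3 268.5] size [ 14.8 102.8] ang 1.0
[289 233] n 454 top 48 ctr [ 573.3 -115.2] size [66.6 35.9] ang 10.5
[125 293] n 943 top 60 ctr [453. 266.]
[... 1620 characters left out ...]
] ang 6.9
[189 231] n 715 top 46 ctr [ 444.4 -184.2] size [66.1 42.7] ang 21.2
[254 233] n 664 top 47 ctr [ 575.8 -117.7] size [65.9 38.3] ang 10.9
[432 248] n 516 top 77 ctr [930.7  17.8] size [25.7 26.6] ang 43.2
[375 342] n 11482 top 76 ctr [ 900.8 -218.5] size [265.9 124.2] ang 90.0
[150 265] n 239 top 22 ctr [ 423.3 -293.5] size [56.2 25.4] ang 31.0
[220 307] n 5016 top 69 ctr [ 610.6 -306.4] size [150.5 126.8] ang 87.1
[307 283] n 718 top 39 ctr [ 739.3 -172.5] size [33.1 79.2] ang 83.2
[118 310] n 376 top 17 ctr [ 441.8 -403.6] size [57.5 28.7] ang 9.9
[302 376] n 120 top 105 ctr [ 826.1 -358.7] size [ 4.4 35.2] ang 3.7
[  7 417] n 72 top 61 ctr [ 461. -630.] size [21.5  8.9] ang 26.6
```

```bash
cat >> h.py <<'E'
def plan(x,y,z,yawdeg):
    s=r.sense(); p=s['eef_pos']; yaw=s['tcp_rot'][2]; t=np.radians(yawdeg); d=np.array([x,y,z])-p
    dy=(t-yaw+np.pi)%(2*np.pi)-np.pi
    print('turn rz tot %.4f (%.1f rows@.038)'%(-dy/np.pi,abs(dy)/np.pi/.038),'then shift tot x %.3f y %.3f z %.3f'%((d[0]*np.cos(t)+d[1]*np.sin(t))/25,(d[0]*np.sin(t)-d[1]*np.cos(t))/25,-d[2]/25))
    print('now',np.round(p,1),np.round(np.degrees(s['tcp_rot']),2),'F',np.round(s['contact_force'],1),'op %.3f g %.1f t %.1f q %s'%(s['opening'],s['grasp_force'],s['clock'],np.round(s['qpos'],2)))
E
python3 - <<'E'
from h import *
for n in('top','scene'):
    g=np.load(f'pics/{n}0.npz'); W=pts(g); X,Y,Z=W[...,0],W[...,1],W[...,2]
    def rect(m,nm):
        q=W[m]; rc=cv2.minAreaRect(q[:,:2].astype(np.float32)); print(n,nm,len(q),'z %.0f'%np.median(q[:,2]),np.round(rc[0],1),np.round(rc[1],1),'%.1f'%rc[2])
    rect((Z>64)&(abs(X-630)<90)&(abs(Y+305)<100),'panel')
    rect((Z>54)&(Z<66)&(abs(X-545)<24)&(abs(Y+305)<60),'knob')
    m=((Z>63)&(Z<85)&(abs(X-455)<70)&(abs(Y-265)<150)).astype(np.uint8)
    k,l,s,c=cv2.connectedComponentsWithStats(m)
    C=[W[l==i].mean(0) for i in range(1,k) if s[i,4]>3]; print('pins',np.round(C,1).tolist())
    rect((Z>3)&(Z<9)&(abs(X-455)<70)&(abs(Y-265)<150),'slab'); 
    rect((Z>12)&(Z<19)&(abs(X-455)<50)&(abs(Y-265)<108),'walls')
plan(533,-301,150,-3.1)
E
```

```text
top panel 2308 z 68 [ 625.4 -305.7] [151.   92.3] 86.8
top knob 135 z 59 [ 551.5 -300.6] [28.3 25.9] 85.3
pins [[487.1, 148.7, 70.3], [494.2, 379.7, 69.6], [411.9, 150.7, 71.5], [418.3, 381.7, 70.5]]
top slab 3493 z 6 [455.1 265. ] [298.6 139.6] 89.9
top walls 502 z 16 [453.4 267.1] [214.  84.] 88.4
scene panel 3556 z 68 [ 626.9 -307.1] [150.2  94.3] 87.1
scene knob 180 z 59 [ 555.3 -303.9] [29.2 24.9] 85.5
pins [[422.0, 381.4, 67.8], [498.2, 378.9, 69.5], [415.7, 148.9, 69.5], [491.9, 146.4, 68.7]]
scene slab 1276 z 6 [451.7 262.7] [289.9 131. ] 90.0
scene walls 307 z 15 [455.8 265.9] [215.6  86.8] 88.0
turn rz tot 0.1203 (3.2 rows@.038) then shift tot x 12.721 y -12.351 z 4.105
now [ 198.7 -592.1  252.6] [-179.93   -0.     18.55] F [-0.3  0.2 -0.6] op 1.003 g 0.0 t 0.1 q [-1.25  0.35  1.63  0.    1.16 -0.  ]
```

```bash
python3 -m inch '[[0,0,0.03,0,0,0,0],[0,0,0.03,0,0,0,0],[0,0,0.03,0,0,0,0],[0,0,0.03,0,0,0,0],[0,0,0,0.4,-0.4,0.1,0],[0,0,0,0.8,-0.8,0.2,0],[0,0,0,0.8,-0.8,0.2,0],[0,0,0,0.8,-0.8,0.2,0]]'
python3 -m inch '[[0,0,0,0.8,-0.8,0.2,0],[0,0,0,0.8,-0.8,0.2,0],[0,0,0,0.8,-0.8,0.2,0],[0,0,0,0.8,-0.8,0.2,0],[0,0,0,0.8,-0.8,0.2,0],[0,0,0,0.8,-0.8,0.2,0],[0,0,0,0.8,-0.8,0.2,0],[0,0,0,0.8,-0.8,0.2,0]]'
python3 -m inch '[[0,0,0,0.8,-0.8,0.2,0],[0,0,0,0.8,-0.8,0.2,0],[0,0,0,0.8,-0.6,0.2,0],[0,0,0,0.8,-0.4,0.2,0],[0,0,0,0.6,0,0.2,0],[0,0,0,0,0,0,0],[0,0,0,0,0,0,0]]'
python3 -c "
from h import *
plan(553.4,-302.2,50,-3.1)"
```

```text
clock: 0.77
eef_pos: [273.3, -524.9, 235.1]
tcp_rot: [-3.141, 0.0, -0.052]
contact_force: [0.2, 0.1, -0.1]
opening: 1.0
grasp_force: 0.0
clock: 1.43
eef_pos: [441.7, -373.1, 195.2]
tcp_rot: [-3.141, 0.0, -0.05]
contact_force: [-0.1, -0.3, 0.3]
opening: 1.001
grasp_force: 0.0
clock: 2.02
eef_pos: [539.1, -314.1, 170.1]
tcp_rot: [-3.141, 0.001, -0.05]
contact_force: [-0.1, -0.8, -0.4]
opening: 0.996
grasp_force: 0.0
turn rz tot 0.0013 (0.0 rows@.038) then shift tot x 0.546 y -0.507 z 4.802
now [ 539.1 -314.1  170.1] [-1.7996e+02  8.0000e-02 -2.8700e+00] F [-0.1 -0.8 -0.4] op 0.996 g 0.0 t 2.0 q [-0.53  0.44  1.71  0.    1.    1.09]
```

```bash
python3 -m inch '[[0,0,0,0.5,-0.5,0.8,0],[0,0,0,0.05,0,0.8,0],[0,0,0,0,0,0.8,0],[0,0,0,0,0,0.8,0],[0,0,0,0,0,0.8,0],[0,0,0,0,0,0.8,0],[0,0,0,0,0,0,0]]'
python3 -m inch '[[0,0,0,0,0,0,0.7],[0,0,0,0,0,0,0.9],[0,0,0,0,0,0,0.9],[0,0,0,0,0,0,0.9],[0,0,0,0,0,0,0.9],[0,0,0,0,0,0,0.9],[0,0,0,0,0,0,0.9],[0,0,0,0,0,0,0.9]]' 50
python3 -c "
from h import *
plan(553.4,-302.2,50,-3.1)"
```

```text
clock: 2.6
eef_pos: [550.1, -302.4, 47.5]
tcp_rot: [-3.139, 0.006, -0.053]
contact_force: [-1.5, 0.4, -0.9]
opening: 1.002
grasp_force: 0.0
clock: 3.27
eef_pos: [554.0, -304.6, 52.4]
tcp_rot: [3.14, -0.002, -0.053]
contact_force: [-3.1, -3.1, 6.3]
opening: 0.343
grasp_force: 51.1
turn rz tot 0.0004 (0.0 rows@.038) then shift tot x -0.029 y -0.094 z 0.095
now [ 554.  -304.6   52.4] [ 1.7989e+02 -1.0000e-01 -3.0200e+00] F [-3.1 -3.1  6.3] op 0.343 g 51.1 t 3.3 q [-0.5   0.6   1.75 -0.    0.79  1.12]
```

```bash
python3 -m inch '[[0,0,0,-0.2,0,0,0.9],[0,0,0,-0.2,0,0,0.9],[0,0,0,-0.2,0,0,0.9],[0,0,0,-0.2,0,0,0.9],[0,0,0,-0.2,0,0,0.9],[0,0,0,-0.2,0,0,0.9],[0,0,0,-0.05,0,0,0.9],[0,0,0,0,0,0,0.9]]'
python3 -c "
from h import *
plan(553.4,-302.2,50,-3.1)"
```

```text
clock: 3.93
eef_pos: [523.9, -303.0, 52.3]
tcp_rot: [3.139, -0.005, -0.053]
contact_force: [4.2, -3.4, 4.5]
opening: 0.345
grasp_force: 51.3
turn rz tot 0.0003 (0.0 rows@.038) then shift tot x 1.176 y -0.094 z 0.093
now [ 523.9 -303.    52.3] [179.87  -0.27  -3.05] F [ 4.2 -3.4  4.5] op 0.345 g 51.3 t 3.9 q [-0.53  0.57  1.81  0.    0.75  1.1 ]
```

```bash
python3 -m inch '[[0,0,0,0,0,0,0],[0,0,0,0,0,0,0],[0,0,0,0,0,0,0],[0,0,0,0,0,0,0],[0,0,0,0,0,0,0],[0,0,0,0,0,-0.4,0],[0,0,0,0,0,-0.8,0],[0,0,0,0,0,-0.8,0]]'
python3 -m inch '[[0,0,0,-0.5,0.4,-0.8,0],[0,0,0,-0.5,0.4,-0.8,0],[0,0,-0.038,0,0,0,0],[0,0,-0.038,0,0,0,0],[0,0,-0.038,0,0,0,0],[0,0,-0.038,0,0,0,0],[0,0,-0.038,0,0,0,0],[0,0,-0.038,0,0,0,0]]'
cat >> h.py <<'E'
def look(f):
    for n in('top','scene'):
        W=pts(snap(n,f+n+'.png')); X,Y,Z=W[...,0],W[...,1],W[...,2]; W[(X<380)|(X>640)|(Y<-340)|(Y>400)|(Z>85)]=np.nan; print(n); boxes(W,lo=22)
E
python3 -c "
from h import *
look('a');plan(442.8,-183.5,120,111)"
```

```text
clock: 4.6
eef_pos: [521.7, -301.4, 101.2]
tcp_rot: [-3.141, 0.002, -0.053]
contact_force: [0.8, 0.2, 0.2]
opening: 1.0
grasp_force: 0.0
clock: 5.27
eef_pos: [496.2, -320.4, 141.5]
tcp_rot: [3.141, -0.0, 0.669]
contact_force: [-0.2, 0.8, -0.2]
opening: 0.999
grasp_force: 0.0
top
[360 218] n 1602 top 70 ctr [ 576.4 -284.2] size [126.7 111.5] ang 0.3
[129 221] n 355 top 68 ctr [619.3 268.1] size [ 15.1 102.6] ang 1.4
[289 233] n 440 top 48 ctr [ 573.1 -115.2] size [66.5 35.7] ang 10.4
[179 274] n 76 top 71 ctr [487.  149.4] size [8.1 6.8] ang 86.6
[322 286] n 522 top 47 ctr [ 441.7 -183.2] size [65.3 41.4] ang 21.1
[ 80 277] n 106 top 69 ctr [493.1 379.1] size [12.2  8.3] ang 31.3
[252 290] n 385 top 47 ctr [440.7 -19.1] size [28.  65.7] ang 74.1
[178 307] n 79 top 72 ctr [411.7 151.3] size [9.2 6.6] ang 87.3
[ 78 310] n 113 top 69 ctr [418.5 382.3] size [8.5 6.7] ang 84.8
scene
[300 101] n 84 top 65 ctr [424.5 380.1] size [15.8 12.7] ang 36.1
[322 108] n 86 top 68 ctr [498.7 379.4] size [9.  9.9] ang 63.9
[344 140] n 268 top 67 ctr [623.  267.9] size [ 14.3 105. ] ang 0.1
[257 141] n 96 top 65 ctr [416.2 152.1] size [14.7 15.5] ang 76.9
[281 151] n 105 top 64 ctr [491.7 146.1] size [16.  16.8] ang 28.8
[230 186] n 330 top 46 ctr [443.8 -21.8] size [27.3 67.3] ang 76.2
[188 229] n 608 top 46 ctr [ 444.1 -184.4] size [66.2 42.8] ang 20.5
[254 231] n 575 top 47 ctr [ 575.6 -116.9] size [66.2 37. ] ang 9.0
[212 287] n 1813 top 69 ctr [ 578.3 -285.3] size [108.4 123.9] ang 89.4
turn rz tot -0.4049 (10.7 rows@.038) then shift tot x 5.880 y -0.033 z 0.857
now [ 496.2 -320.5  141.4] [ 1.7998e+02 -1.0000e-02  3.8110e+01] F [-0.3  0.3 -0.3] op 1.002 g 0.0 t 5.4 q [-0.58  0.43  1.8   0.    0.91  0.33]
```

```bash
python3 -m inch '[[0,0,-0.037,0,0,0,0],[0,0,-0.037,0,0,0,0],[0,0,-0.037,0,0,0,0],[0,0,-0.037,0,0,0,0],[0,0,-0.037,0,0,0,0],[0,0,-0.037,0,0,0,0],[0,0,-0.037,0,0,0,0],[0,0,-0.037,0,0,0,0]]'
python3 -m inch '[[0,0,-0.037,0,0,0,0],[0,0,-0.037,0,0,0,0],[0,0,-0.035,0.4,0,0,0],[0,0,0,0.8,0,0,0],[0,0,0,0.8,0,0,0],[0,0,0,0.8,0,0,0],[0,0,0,0.8,0,0,0],[0,0,0,0.8,0,0,0]]'
python3 -m inch '[[0,0,0,0.8,0,0,0],[0,0,0,0.4,0,0.5,0],[0,0,0,0.3,0,0.4,0],[0,0,0,0,0,0,0],[0,0,0,0,0,0,0]]'
python3 -c "
from h import *
plan(442.8,-183.5,37,111)"
```

```text
clock: 6.03
eef_pos: [496.2, -320.4, 141.2]
tcp_rot: [3.142, 0.0, 1.594]
contact_force: [0.6, -0.5, -0.5]
opening: 1.001
grasp_force: 0.0
clock: 6.7
eef_pos: [457.6, -216.5, 141.1]
tcp_rot: [3.141, 0.0, 1.93]
contact_force: [1.0, -0.5, 0.8]
opening: 0.998
grasp_force: 0.0
clock: 7.12
eef_pos: [444.6, -182.1, 118.5]
tcp_rot: [-3.141, -0.0, 1.933]
contact_force: [-0.7, -0.3, 0.1]
opening: 1.0
grasp_force: 0.0
turn rz tot -0.0013 (0.0 rows@.038) then shift tot x -0.027 y -0.086 z 3.258
now [ 444.6 -182.1  118.5] [-1.7997e+02 -2.0000e-02  1.1077e+02] F [-0.7 -0.3  0.1] op 1.000 g 0.0 t 7.1 q [-0.39  0.32  2.05 -0.    0.77 -0.75]
```

```bash
python3 -m inch '[[0,0,0,0,-0.09,0.5,0],[0,0,0,0,0,0.6,0],[0,0,0,0,0,0.6,0],[0,0,0,0,0,0.6,0],[0,0,0,0,0,0.5,0],[0,0,0,0,0,0.45,0],[0,0,0,0,0,0,0],[0,0,0,0,0,0,0]]'
python3 -m inch '[[0,0,0,0,0,0,0.2],[0,0,0,0,0,0,0.4],[0,0,0,0,0,0,0.5],[0,0,0,0,0,0,0.5],[0,0,0,0,0,0,0.5],[0,0,0,0,0,0,0.5]]' 50
python3 -m inch '[[0,0,0,0,0,-0.3,0.5],[0,0,0,0,0,-0.6,0.5],[0,0,0,0,0,-0.8,0.5],[0,0,0,0,0,-0.8,0.5],[0,0,0,0,0,-0.8,0.5],[0,0,0,0,0,-0.6,0.5],[0,0,0,0,0,0,0.5]]'
python3 -c "
from h import *
plan(455,264.8,130,88.4)"
```

```text
clock: 7.78
eef_pos: [442.9, -183.7, 37.3]
tcp_rot: [-3.141, -0.0, 1.934]
contact_force: [0.3, 0.9, 1.0]
opening: 1.0
grasp_force: 0.0
clock: 8.28
eef_pos: [443.3, -183.6, 38.3]
tcp_rot: [3.14, 0.001, 1.935]
contact_force: [-0.7, -0.8, 6.7]
opening: 0.76
grasp_force: 55.8
clock: 8.87
eef_pos: [444.4, -183.9, 138.2]
tcp_rot: [3.137, 0.004, 1.935]
contact_force: [0.4, 0.1, -0.8]
opening: 0.76
grasp_force: 55.5
turn rz tot 0.1249 (3.3 rows@.038) then shift tot x 17.951 y -0.078 z 0.328
now [ 444.4 -183.9  138.2] [179.76   0.22 110.88] F [ 0.4  0.1 -0.8] op 0.760 g 55.5 t 8.9 q [-0.4   0.28  2.04  0.    0.81 -0.76]
```

```bash
python3 -m inch '[[0,0,0.031,0,0,0,0.5],[0,0,0.031,0,0,0,0.5],[0,0,0.031,0,0,0,0.5],[0,0,0.031,0.3,0,0,0.5],[0,0,0,0.6,0,0,0.5],[0,0,0,0.9,0,0,0.5],[0,0,0,0.9,0,0,0.5],[0,0,0,0.9,0,0,0.5]]'
python3 -m inch '[[0,0,0,0.9,0,0,0.5],[0,0,0,0.9,0,0,0.5],[0,0,0,0.9,0,0,0.5],[0,0,0,0.9,0,0,0.5],[0,0,0,0.9,0,0,0.5],[0,0,0,0.9,0,0,0.5],[0,0,0,0.9,0,0,0.5],[0,0,0,0.9,0,0,0.5]]'
python3 -m inch '[[0,0,0,0.9,0,0,0.5],[0,0,0,0.9,0,0,0.5],[0,0,0,0.9,0,0,0.5],[0,0,0,0.9,0,0,0.5],[0,0,0,0.9,0,0,0.5],[0,0,0,0.6,0,0,0.5],[0,0,0,0.3,0,0,0.5],[0,0,0,0,0,0,0.5]]'
python3 -c "
from h import *
plan(456.7,322.8,44,88.4)
W=pts(snap('wrist','w1.png')); X,Y,Z=W[...,0],W[...,1],W[...,2]
m=((Z>63)&(Z<85)).astype(np.uint8); k,l,s,c=cv2.connectedComponentsWithStats(m)
for i in range(1,k):
  if s[i,4]>20: print(c[i],s[i,4],np.round(W[l==i].mean(0),1))"
```

```text
clock: 9.53
eef_pos: [443.7, -92.3, 134.4]
tcp_rot: [-3.141, -0.0, 1.545]
contact_force: [0.7, 0.1, -1.1]
opening: 0.76
grasp_force: 55.5
clock: 10.2
eef_pos: [448.2, 87.9, 134.5]
tcp_rot: [-3.141, 0.0, 1.546]
contact_force: [-0.0, 0.1, -1.4]
opening: 0.76
grasp_force: 55.5
clock: 10.87
eef_pos: [451.9, 222.9, 134.5]
tcp_rot: [3.141, -0.0, 1.547]
contact_force: [1.1, -0.2, 0.1]
opening: 0.763
grasp_force: 55.5
turn rz tot 0.0014 (0.0 rows@.038) then shift tot x 4.002 y 0.081 z 3.618
now [451.9 222.9 134.5] [ 1.7999e+02 -1.0000e-02  8.8660e+01] F [ 1.1 -0.2  0.1] op 0.763 g 55.5 t 10.9 q [0.46 0.32 1.99 0.   0.83 0.48]
[555.31486146 219.22166247] 397 [615.2 229.2  65.2]
[339.96428571 351.89285714] 28 [488.7 147.2  74.6]
```

View pics/w1.png

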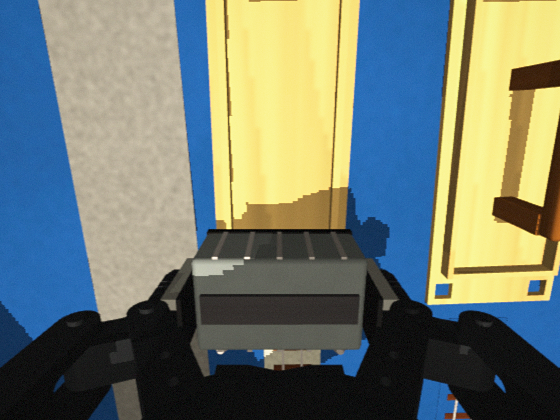

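The wrist view shows the hopper held square (195–365, 230–350), with the bay walls at columns about 215–350 ahead of it. I'll measure the walls from the depth map.

```bash
python3 -c "
from h import *
W=pts(np.load('pics/w1.npz')); X,Y,Z=W[...,0],W[...,1],W[...,2]
m=(abs(X-455)<50)
for y in range(255,355,15):
  b=m&(abs(Y-y)<3); f=b&(abs(Z-6)<2.5)&(abs(X-455)<42); w=b&(abs(Z-16)<2.5)
  print(y,'floor',np.round(np.nanpercentile(X[f],[1,99]),1) if f.sum()>5 else None,'walls lo',np.round([X[w&(X<455)].min(),X[w&(X<455)].max(),X[w&(X>455)].min(),X[w&(X>455)].max()],1) if (w&(X<455)).any() and (w&(X>455)).any() else None)
h=(Z>100)&(Z<147)&(abs(X-452)<45)&(abs(Y-230)<40)
q=W[h&(np.arange(420)[:,None]<262)]; print(len(q),np.nanmin(q,0),np.nanmax(q,0))
hh=W[232:258,200:360].reshape(-1,3); print(cv2.minAreaRect(hh[:,:2].astype(np.float32)))
"
```

```text
255 floor [417.8 490.3] walls lo [412.5 417.4 490.9 496. ]
270 floor [418.3 490.8] walls lo [412.8 417.8 491.4 496.7]
285 floor [418.8 491.7] walls lo [413.  418.2 492.  497. ]
300 floor [419.  492.1] walls lo [413.5 418.7 492.4 497.4]
315 floor [419.4 492.4] walls lo [413.9 419.1 492.6 497.7]
330 floor [420.1 492.9] walls lo [414.4 419.6 493.3 498.4]
345 floor [420.4 493.2] walls lo [414.9 420.  493.6 498.6]
5237 [413.13509721 232.68113827 105.85981573] [491.80324534 243.02166578 142.35026727]
((452.3341979980469, 216.85865783691406), (51.9345817565918, 128.61451721191406), 88.04682159423828)
```

```bash
python3 -m inch '[[0,0,0.002,0.4,0.06,0,0.5],[0,0,0,0.8,0,0,0.5],[0,0,0,0.8,0,0,0.5],[0,0,0,0.8,0,0,0.5],[0,0,0,0.7,0,0,0.5],[0,0,0,0.5,0,0,0.5],[0,0,0,0,0,0,0.5]]'
python3 -m inch '[[0,0,0,0,0,0.3,0.5],[0,0,0,0,0,0.6,0.5],[0,0,0,0,0,0.6,0.5],[0,0,0,0,0,0.6,0.5],[0,0,0,0,0,0.5,0.5],[0,0,0,0,0,0,0.5],[0,0,0,0,0,0,0.5]]'
python3 -c "
from h import *
plan(456.2,322.8,44.8,88.3)"
```

```text
clock: 11.5
eef_pos: [457.0, 323.3, 134.6]
tcp_rot: [3.141, -0.001, 1.54]
contact_force: [-0.1, 0.1, -0.2]
opening: 0.763
grasp_force: 55.5
clock: 12.08
eef_pos: [456.0, 320.6, 68.8]
tcp_rot: [-3.14, 0.001, 1.539]
contact_force: [-0.1, 0.1, -1.6]
opening: 0.762
grasp_force: 55.6
turn rz tot -0.0007 (0.0 rows@.038) then shift tot x 0.086 y 0.004 z 0.959
now [456.  320.6  68.8] [-1.799e+02  8.000e-02  8.817e+01] F [-0.1  0.1 -1.6] op 0.762 g 55.6 t 12.1 q [ 0.61  0.49  1.91 -0.    0.74  0.64]
```

```bash
python3 -m inch '[[0,0,0,0,0,0.3,0.5],[0,0,0,0,0,0.3,0.5],[0,0,0,0,0,0.2,0.5],[0,0,0,0,0,0.15,0.5],[0,0,0,0,0,0,0.5],[0,0,0,0,0,0,0.5]]'
python3 -m inch '[[0,0,0,0,0,0,0.1],[0,0,0,0,0,0,0],[0,0,0,0,0,0,0],[0,0,0,0,0,-0.4,0],[0,0,0,0,0,-0.7,0],[0,0,0,0,0,-0.8,0],[0,0,0,0,0,-0.8,0],[0,0,0,0,0,-0.6,0]]'
python3 -c "
from h import *
look('b');plan(442,-20.5,130,75.2)"
```

```text
clock: 12.58
eef_pos: [456.4, 321.6, 45.6]
tcp_rot: [-3.141, 0.0, 1.54]
contact_force: [-0.1, -0.7, 0.1]
opening: 0.761
grasp_force: 55.6
clock: 13.25
eef_pos: [457.0, 322.0, 130.7]
tcp_rot: [3.14, -0.001, 1.54]
contact_force: [-1.0, -1.2, 0.5]
opening: 0.999
grasp_force: 0.0
top
[360 218] n 1608 top 70 ctr [ 577.  -283.8] size [125.9 111.7] ang 0.1
[129 221] n 356 top 68 ctr [619.4 268.5] size [ 14.7 103.3] ang 0.9
[289 233] n 438 top 48 ctr [ 573.2 -115.1] size [66.4 36. ] ang 10.6
[179 274] n 75 top 73 ctr [487.  148.8] size [8.6 7. ] ang 88.5
[252 290] n 382 top 47 ctr [440.6 -19.4] size [28.4 65.7] ang 74.0
[106 292] n 632 top 53 ctr [455.6 321.5] size [41.8 66.1] ang 88.7
[178 307] n 79 top 69 ctr [411.8 151.8] size [9.5 6.5] ang 86.7
scene
[301 114] n 454 top 53 ctr [455.2 345. ] size [ 68.5 102.6] ang 7.3
[322 108] n 86 top 67 ctr [501.4 378.7] size [12.  16.6] ang 55.1
[344 140] n 271 top 67 ctr [622.6 266.1] size [ 14.3 104.2] ang 0.5
[258 141] n 98 top 66 ctr [418.  149.3] size [11.5  9.5] ang 61.0
[281 150] n 103 top 65 ctr [491.4 146.9] size [15.8 14.8] ang 30.0
[230 186] n 328 top 46 ctr [442.9 -21.8] size [28.6 66.4] ang 75.5
[254 231] n 580 top 47 ctr [ 575.3 -117. ] size [66.8 37.4] ang 11.1
[212 287] n 1811 top 69 ctr [ 578.  -285.3] size [108.8 124.2] ang 89.8
turn rz tot 0.0723 (1.9 rows@.038) then shift tot x -13.439 y 2.886 z 0.066
now [458.1 322.8 131.7] [179.75  -0.19  88.21] F [ 0.4 -1.1 -0.8] op 1.002 g 0.0 t 13.3 q [0.61 0.4  1.88 0.   0.86 0.64]
```

```bash
python3 -m inch '[[0,0,0.036,0,0,0,0],[0,0,0.036,-0.4,0,0,0],[0,0,0,-0.85,0.18,0,0],[0,0,0,-0.85,0.18,0,0],[0,0,0,-0.85,0.18,0,0],[0,0,0,-0.85,0.18,0,0],[0,0,0,-0.85,0.18,0,0],[0,0,0,-0.85,0.18,0,0]]'
python3 -m inch '[[0,0,0,-0.85,0.18,0,0],[0,0,0,-0.85,0.18,0,0],[0,0,0,-0.85,0.18,0,0],[0,0,0,-0.85,0.18,0,0],[0,0,0,-0.85,0.18,0,0],[0,0,0,-0.85,0.18,0,0],[0,0,0,-0.85,0.2,0,0],[0,0,0,-0.85,0.2,0,0]]'
python3 -m inch '[[0,0,0,-0.7,0.2,0.3,0],[0,0,0,-0.45,0.1,0.3,0],[0,0,0,0,0,0.3,0],[0,0,0,0,0,0,0],[0,0,0,0,0,0,0]]'
python3 -c "
from h import *
plan(442,-20.5,37,75.2)"
```

```text
clock: 14.02
eef_pos: [448.2, 180.5, 128.0]
tcp_rot: [-3.141, 0.0, 1.314]
contact_force: [-0.4, -0.8, 0.7]
opening: 1.0
grasp_force: 0.0
clock: 14.68
eef_pos: [440.7, 6.7, 128.0]
tcp_rot: [-3.141, 0.0, 1.314]
contact_force: [-0.2, 0.1, -0.7]
opening: 0.999
grasp_force: 0.0
clock: 15.1
eef_pos: [440.6, -21.5, 105.3]
tcp_rot: [-3.14, 0.0, 1.313]
contact_force: [0.1, 1.2, 0.4]
opening: 1.004
grasp_force: 0.0
turn rz tot 0.0002 (0.0 rows@.038) then shift tot x 0.053 y 0.042 z 2.733
now [440.6 -21.5 105.3] [-1.7992e+02  1.0000e-02  7.5240e+01] F [0.1 1.2 0.4] op 1.004 g 0.0 t 15.1 q [-0.05  0.29  2.14  0.    0.71  0.21]
```

```bash
python3 -m inch '[[0,0,0,0.05,0.04,0.4,0],[0,0,0,0,0,0.6,0],[0,0,0,0,0,0.6,0],[0,0,0,0,0,0.6,0],[0,0,0,0,0,0.5,0],[0,0,0,0,0,0,0],[0,0,0,0,0,0,0.1],[0,0,0,0,0,0,0.3]]'
python3 -m inch '[[0,0,0,0,0,0,0.5],[0,0,0,0,0,0,0.5],[0,0,0,0,0,0,0.5],[0,0,0,0,0,0,0.5],[0,0,0,0,0,0,0.5]]' 50
python3 -c "
from h import *
plan(442,-20.5,37,75.2)"
python3 -m inch '[[0,0,0,0,0,-0.3,0.5],[0,0,0,0,0,-0.6,0.5],[0,0,0,0,0,-0.8,0.5],[0,0,0,0,0,-0.8,0.5],[0,0,0,0,0,-0.8,0.5],[0,0,0,0,0,-0.6,0.5],[0,0,0,0,0,0,0.5]]'
python3 -c "
from h import *
plan(454.5,264.8,130,88.3)"
```

```text
clock: 15.77
eef_pos: [442.8, -20.6, 38.6]
tcp_rot: [3.141, -0.0, 1.314]
contact_force: [-1.1, -0.0, 0.2]
opening: 0.781
grasp_force: 0.0
clock: 16.18
eef_pos: [443.0, -20.9, 38.8]
tcp_rot: [3.14, -0.0, 1.313]
contact_force: [0.3, 1.5, 6.6]
opening: 0.766
grasp_force: 38.1
turn rz tot 0.0002 (0.0 rows@.038) then shift tot x 0.007 y -0.043 z 0.073
now [443.  -20.9  38.8] [ 1.7993e+02 -2.0000e-02  7.5240e+01] F [0.3 1.5 6.6] op 0.766 g 38.1 t 16.2 q [-0.05  0.43  2.17  0.    0.55  0.21]
clock: 16.77
eef_pos: [444.0, -21.2, 138.7]
tcp_rot: [3.137, -0.001, 1.313]
contact_force: [0.9, -0.7, -0.5]
opening: 0.763
grasp_force: 62.6
turn rz tot -0.0725 (1.9 rows@.038) then shift tot x 11.446 y 0.080 z 0.349
now [444.  -21.2 138.7] [ 1.7974e+02 -5.0000e-02  7.5250e+01] F [ 0.9 -0.7 -0.5] op 0.763 g 62.6 t 16.8 q [-0.05  0.23  2.11 -0.    0.79  0.21]
```

```bash
python3 -m inch '[[0,0,-0.036,0,0,0,0.5],[0,0,-0.036,0,0,0,0.5],[0,0,0,0.4,0,0,0.5],[0,0,0,0.8,0,0,0.5],[0,0,0,0.9,0,0,0.5],[0,0,0,0.9,0,0,0.5],[0,0,0,0.9,0,0,0.5],[0,0,0,0.9,0,0,0.5]]'
python3 -m inch '[[0,0,0,0.9,0,0,0.5],[0,0,0,0.9,0,0,0.5],[0,0,0,0.9,0,0,0.5],[0,0,0,0.9,0,0,0.5],[0,0,0,0.9,0.06,0,0.5],[0,0,0,0.8,0,0,0.5],[0,0,0,0.8,0,0,0.5],[0,0,0,0.4,0,0,0.5]]'
python3 -m inch '[[0,0,0,0,0,0,0.5],[0,0,0,0,0,0.3,0.5],[0,0,0,0,0,0.5,0.5],[0,0,0,0,0,0.6,0.5],[0,0,0,0,0,0.6,0.5],[0,0,0,0,0,0.3,0.5],[0,0,0,0,0,0.0,0.5]]'
python3 -c "
from h import *
plan(454.5,264.8,46,88.3)"
```

```text
clock: 17.43
eef_pos: [445.6, 100.5, 135.3]
tcp_rot: [-3.141, 0.0, 1.535]
contact_force: [0.8, 0.2, -0.6]
opening: 0.758
grasp_force: 62.7
clock: 18.1
eef_pos: [452.3, 263.7, 135.3]
tcp_rot: [-3.141, -0.0, 1.537]
contact_force: [0.4, 0.5, -0.3]
opening: 0.758
grasp_force: 62.7
clock: 18.68
eef_pos: [451.4, 259.6, 76.3]
tcp_rot: [-3.138, 0.002, 1.538]
contact_force: [-0.3, 0.2, -1.0]
opening: 0.761
grasp_force: 62.7
turn rz tot -0.0010 (0.0 rows@.038) then shift tot x 0.210 y 0.118 z 1.214
now [451.4 259.6  76.3] [-1.7981e+02  1.2000e-01  8.8120e+01] F [-0.3  0.2 -1. ] op 0.761 g 62.7 t 18.7 q [ 0.52  0.44  1.99 -0.    0.72  0.55]
```

```bash
python3 -m inch '[[0,0,0,0.15,0.09,0,0.5],[0,0,0,0,0,0.3,0.5],[0,0,0,0,0,0.3,0.5],[0,0,0,0,0,0.3,0.5],[0,0,0,0,0,0.2,0.5],[0,0,0,0,0,0.05,0.5],[0,0,0,0,0,0,0.5],[0,0,0,0,0,0,0.5]]'
python3 -c "
from h import *
plan(454.5,264.8,46,88.3)"
```

```text
clock: 19.35
eef_pos: [455.1, 265.0, 49.5]
tcp_rot: [-3.141, 0.0, 1.54]
contact_force: [0.1, 0.7, -0.2]
opening: 0.761
grasp_force: 62.7
turn rz tot -0.0005 (0.0 rows@.038) then shift tot x -0.009 y -0.022 z 0.138
now [455.1 265.   49.5] [-1.7999e+02  1.0000e-02  8.8210e+01] F [ 0.1  0.7 -0.2] op 0.761 g 62.7 t 19.4 q [0.52 0.49 1.99 0.   0.67 0.56]
```

```bash
python3 -m inch '[[0,0,0,0,-0.02,0.13,0.5],[0,0,0,0,0,0,0.5],[0,0,0,0,0,0,0.1],[0,0,0,0,0,0,0],[0,0,0,0,0,0,0],[0,0,0,0,0,-0.4,0],[0,0,0,0,0,-0.7,0],[0,0,0,0,0,-0.8,0]]'
python3 -m inch '[[0,0,0,-0.4,0,-0.8,0],[0,0,-0.03,-0.8,0,-0.6,0],[0,0,-0.038,-0.8,0,0,0],[0,0,0,-0.8,0,0,0],[0,0,0,-0.8,0,0,0],[0,0,0,-0.8,0,0,0],[0,0,0,0,0,0,0]]'
python3 -c "
from h import *
look('c');plan(574.3,-116,130,100.6)"
```

```text
clock: 20.02
eef_pos: [454.0, 264.7, 94.2]
tcp_rot: [-3.14, 0.001, 1.54]
contact_force: [-0.5, 0.0, 0.3]
opening: 1.0
grasp_force: 0.0
clock: 20.6
eef_pos: [466.1, 153.7, 129.6]
tcp_rot: [3.141, 0.001, 1.752]
contact_force: [0.1, 0.3, -0.1]
opening: 1.001
grasp_force: 0.0
top
[360 217] n 1610 top 70 ctr [ 577.2 -284. ] size [111.1 125.8] ang 89.6
[128 221] n 287 top 68 ctr [619.5 267.9] size [ 14.5 102.5] ang 0.9
[289 232] n 434 top 48 ctr [ 573.1 -115.6] size [66.  36.1] ang 11.3
[179 274] n 74 top 72 ctr [487.  148.9] size [6.6 7.3] ang 0.4
[179 308] n 72 top 71 ctr [411.8 150.8] size [7.6 6.5] ang 86.7
scene
[322 108] n 87 top 66 ctr [498.4 378.6] size [14.6  8.6] ang 21.4
[297 122] n 443 top 51 ctr [454.9 293.4] size [69.3 92.3] ang 3.3
[344 140] n 267 top 66 ctr [622.5 265.3] size [ 13.9 103.9] ang 0.6
[258 142] n 98 top 65 ctr [414.4 151.2] size [16.2 16. ] ang 56.9
[281 150] n 104 top 66 ctr [492.1 148. ] size [17.7 10.1] ang 74.3
[254 231] n 580 top 47 ctr [ 575.7 -117.5] size [66.4 36. ] ang 9.4
[212 287] n 1824 top 69 ctr [ 578.2 -285.4] size [109.1 123.6] ang 89.9
turn rz tot -0.0014 (0.0 rows@.038) then shift tot x -11.480 y 2.253 z -0.020
now [466.1 155.8 129.5] [ 1.7995e+02 -2.0000e-02  1.0035e+02] F [-0.4  0.2 -0.2] op 0.999 g 0.0 t 20.7 q [0.32 0.31 2.02 0.   0.81 0.14]
```

```bash
python3 -m inch '[[0,0,0,-0.4,0.1,0,0],[0,0,0,-0.8,0.16,0,0],[0,0,0,-0.9,0.18,0,0],[0,0,0,-0.9,0.18,0,0],[0,0,0,-0.9,0.18,0,0],[0,0,0,-0.9,0.18,0,0],[0,0,0,-0.9,0.18,0,0],[0,0,0,-0.9,0.18,0,0]]'
python3 -m inch '[[0,0,0,-0.9,0.18,0,0],[0,0,0,-0.9,0.18,0,0],[0,0,0,-0.9,0.18,0,0],[0,0,0,-0.8,0.17,0,0],[0,0,0,-0.8,0.16,0,0],[0,0,0,-0.5,0.1,0.2,0],[0,0,0,0,0,0.4,0],[0,0,0,0,0,0.4,0]]'
python3 -m inch '[[0,0,0,0,0,0,0],[0,0,0,0,0,0,0]]'
python3 -c "
from h import *
plan(574.3,-116.3,37,100.6)"
```

```text
clock: 21.37
eef_pos: [529.3, -0.9, 129.0]
tcp_rot: [3.141, 0.0, 1.754]
contact_force: [1.4, 0.2, -0.5]
opening: 1.001
grasp_force: 0.0
clock: 22.03
eef_pos: [574.4, -113.7, 103.0]
tcp_rot: [3.141, -0.0, 1.753]
contact_force: [-0.9, 0.1, -0.3]
opening: 1.001
grasp_force: 0.0
clock: 22.2
eef_pos: [573.1, -112.6, 102.5]
tcp_rot: [-3.139, -0.001, 1.754]
contact_force: [0.0, 0.2, -0.5]
opening: 0.999
grasp_force: 0.0
turn rz tot -0.0005 (0.0 rows@.038) then shift tot x -0.156 y 0.020 z 2.619
now [ 573.1 -112.6  102.5] [-1.7985e+02 -7.0000e-02  1.0050e+02] F [ 0.   0.2 -0.5] op 0.999 g 0.0 t 22.2 q [-0.2   0.47  1.84  0.    0.83 -0.38]
```

```bash
python3 -m inch '[[0,0,0,-0.16,0.02,0.4,0],[0,0,0,0,0,0.6,0],[0,0,0,0,0,0.6,0],[0,0,0,0,0,0.6,0],[0,0,0,0,0,0.4,0],[0,0,0,0,0,0,0],[0,0,0,0,0,0,0.1],[0,0,0,0,0,0,0.3]]'
python3 -m inch '[[0,0,0,0,0,0,0.5],[0,0,0,0,0,0,0.5],[0,0,0,0,0,0,0.5],[0,0,0,0,0,0,0.5],[0,0,0,0,0,0,0.5]]' 50
python3 -m inch '[[0,0,0,0,0,-0.3,0.5],[0,0,0,0,0,-0.6,0.5],[0,0,0,0,0,-0.8,0.5],[0,0,0,0,0,-0.8,0.5],[0,0,0,0,0,-0.8,0.5],[0,0,0,0,0,-0.6,0.5],[0,0,0,0,0,0,0.5]]'
python3 -c "
from h import *
plan(452.8,206.8,135,88.3)"
```

```text
clock: 22.87
eef_pos: [575.9, -117.5, 39.3]
tcp_rot: [3.141, 0.0, 1.753]
contact_force: [0.9, -0.2, 0.6]
opening: 0.78
grasp_force: 0.6
clock: 23.28
eef_pos: [576.2, -117.7, 39.7]
tcp_rot: [3.14, 0.001, 1.753]
contact_force: [-0.9, -0.0, 6.7]
opening: 0.76
grasp_force: 56.8
clock: 23.87
eef_pos: [577.3, -118.0, 139.7]
tcp_rot: [3.137, 0.002, 1.753]
contact_force: [1.3, -0.7, -0.5]
opening: 0.756
grasp_force: 56.0
turn rz tot 0.0675 (1.8 rows@.038) then shift tot x 12.837 y -5.363 z 0.189
now [ 577.3 -118.   139.7] [1.7973e+02 1.1000e-01 1.0045e+02] F [ 1.3 -0.7 -0.5] op 0.756 g 56.0 t 23.9 q [-0.2   0.43  1.81  0.    0.9  -0.39]
```

```bash
python3 -m inch '[[0,0,0.034,0,0,0,0.5],[0,0,0.034,0.2,-0.1,0,0.5],[0,0,0,0.5,-0.2,0,0.5],[0,0,0,0.8,-0.34,0,0.5],[0,0,0,0.8,-0.34,0,0.5],[0,0,0,0.8,-0.34,0,0.5],[0,0,0,0.8,-0.34,0,0.5],[0,0,0,0.8,-0.34,0,0.5]]'
python3 -m inch '[[0,0,0,0.8,-0.34,0,0.5],[0,0,0,0.8,-0.34,0,0.5],[0,0,0,0.8,-0.34,0,0.5],[0,0,0,0.8,-0.34,0,0.5],[0,0,0,0.8,-0.34,0,0.5],[0,0,0,0.8,-0.34,0,0.5],[0,0,0,0.8,-0.34,0,0.5],[0,0,0,0.8,-0.3,0,0.5]]'
python3 -m inch '[[0,0,0,0.8,-0.3,0,0.5],[0,0,0,0.5,-0.2,0.2,0.5],[0,0,0,0.3,0,0.4,0.5],[0,0,0,0,0,0.4,0.5],[0,0,0,0,0,0.4,0.5],[0,0,0,0,0,0.3,0.5],[0,0,0,0,0,0,0.5],[0,0,0,0,0,0,0.5]]'
python3 -c "
from h import *
plan(452.8,206.8,47,88.3)"
```

```text
clock: 24.53
eef_pos: [527.3, 2.7, 135.5]
tcp_rot: [-3.14, -0.0, 1.543]
contact_force: [1.5, -1.4, -0.2]
opening: 0.767
grasp_force: 55.9
clock: 25.2
eef_pos: [465.0, 164.4, 135.6]
tcp_rot: [-3.14, 0.0, 1.544]
contact_force: [1.1, -0.1, -0.5]
opening: 0.761
grasp_force: 55.9
clock: 25.87
eef_pos: [455.2, 202.7, 92.9]
tcp_rot: [-3.14, 0.001, 1.539]
contact_force: [-0.7, -0.4, -1.2]
opening: 0.76
grasp_force: 55.9
turn rz tot -0.0007 (0.0 rows@.038) then shift tot x 0.163 y -0.099 z 1.838
now [455.2 202.7  92.9] [-1.799e+02  5.000e-02  8.818e+01] F [-0.7 -0.4 -1.2] op 0.760 g 55.9 t 25.9 q [ 0.42  0.38  2.03 -0.    0.73  0.45]
```

```bash
python3 -m inch '[[0,0,0,0.15,-0.1,0.2,0.5],[0,0,0,0,0,0.4,0.5],[0,0,0,0,0,0.4,0.5],[0,0,0,0,0,0.4,0.5],[0,0,0,0,0,0.2,0.5],[0,0,0,0,0,0,0.5],[0,0,0,0,0,0,0.5]]'
python3 -c "
from h import *
plan(452.8,206.8,47,88.3)"
```

```text
clock: 26.45
eef_pos: [452.8, 207.2, 53.2]
tcp_rot: [-3.141, 0.001, 1.54]
contact_force: [0.7, -0.4, -0.2]
opening: 0.759
grasp_force: 55.9
turn rz tot -0.0005 (0.0 rows@.038) then shift tot x -0.016 y 0.001 z 0.250
now [452.8 207.2  53.2] [-1.7994e+02  3.0000e-02  8.8220e+01] F [ 0.7 -0.4 -0.2] op 0.759 g 55.9 t 26.4 q [ 0.43  0.45  2.05 -0.    0.64  0.46]
```

Release, retreat and look at the bay. Next up is the tray handle at (621, 267.5).

```bash
python3 -m inch '[[0,0,0,0,0,0.15,0.5],[0,0,0,0,0,0.1,0.5],[0,0,0,0,0,0,0.5],[0,0,0,0,0,0,0.1],[0,0,0,0,0,0,0],[0,0,0,0,0,0,0],[0,0,0,0,0,-0.4,0],[0,0,0,0,0,-0.7,0]]'
python3 -m inch '[[0,0,0,0,0,-0.8,0],[0,0,0,0,0.1,-0.8,0],[0,0,0,0,0.4,-0.8,0],[0,0,0,0.2,0.8,-0.2,0],[0,0,0,0.4,0.8,0,0],[0,0,0,0.4,0.8,0,0],[0,0,0,0.4,0.8,0,0],[0,0,0,0.4,0.8,0,0]]'
python3 -m inch '[[0,0,0,0.4,0.8,0,0],[0,0,0,0.2,0.6,0,0],[0,0,0,0,0,0,0],[0,0,0,0,0,0,0]]'
python3 -c "
from h import *
look('d');plan(621,267.5,62,90.8)
W=pts(snap('wrist','w2.png'));boxes(W,lo=22)
i=cv2.imread('pics/dtop.png')[180:340,40:320];j=cv2.imread('pics/w2.png')
cv2.imwrite('pics/d.png',np.hstack([cv2.resize(i,(490,280)),cv2.resize(j,(300,225))]) if 0 else cv2.resize(i,(784,448)))"
```

```text
clock: 27.12
eef_pos: [452.1, 206.9, 74.6]
tcp_rot: [-3.139, 0.001, 1.54]
contact_force: [0.2, -0.4, 0.1]
opening: 0.999
grasp_force: 0.0
clock: 27.78
eef_pos: [568.0, 249.2, 141.2]
tcp_rot: [3.141, -0.0, 1.54]
contact_force: [-0.2, 0.8, -0.4]
opening: 1.004
grasp_force: 0.0
clock: 28.12
eef_pos: [602.5, 262.7, 140.4]
tcp_rot: [-3.142, 0.0, 1.54]
contact_force: [-1.1, -0.2, -0.0]
opening: 1.001
grasp_force: 0.0
top
[360 218] n 1610 top 70 ctr [ 576.  -284.1] size [110.9 127.5] ang 89.6
[131 221] n 315 top 68 ctr [619.3 262.1] size [15.1 90.6] ang 1.6
[179 274] n 74 top 70 ctr [487. 149.] size [8.3 6.6] ang 87.3
[ 80 277] n 106 top 70 ctr [494.5 379.9] size [7.9 8.6] ang 47.7
[154 291] n 537 top 54 ctr [451.9 208.7] size [36.7 63.5] ang 87.3
[130 292] n 424 top 53 ctr [453.  264.4] size [28.3 63.9] ang 88.3
[107 294] n 637 top 53 ctr [450.7 319.8] size [41.8 65.5] ang 87.7
[178 307] n 78 top 72 ctr [411.8 151.5] size [8.6 6.5] ang 85.7
[ 77 310] n 112 top 70 ctr [418.5 382.3] size [8.6 6.6] ang 85.6
scene
[290 127] n 1168 top 53 ctr [454.4 265.2] size [ 74.8 256.8] ang 3.8
[344 140] n
[... 248 characters left out ...]
0.197 y 0.791 z 3.127
now [601.3 262.3 140.2] [-1.7994e+02  3.0000e-02  8.8210e+01] F [-0.4  0.4  0.1] op 0.999 g 0.0 t 28.2 q [0.41 0.52 1.65 0.   0.97 0.44]
[90 34] n 2021 top 71 ctr [497.  379.1] size [9.7 8.7] ang 76.4
[ 3 45] n 145 top 27 ctr [427.2 379.4] size [15.2  4.6] ang 72.8
[ 54 144] n 7250 top 53 ctr [456.4 318.2] size [41.5 59.8] ang 88.3
[310 214] n 3974 top 68 ctr [620.8 267.2] size [ 14.2 103.7] ang 1.1
[ 66 223] n 5181 top 53 ctr [454.9 264. ] size [28.7 67.5] ang 89.1
[ 85 333] n 19767 top 195 ctr [553.2 267.1] size [52.9 27.5] ang 6.9
[471 351] n 14541 top 196 ctr [649.5 264.4] size [26.7 52.3] ang 79.0
[279 377] n 2972 top 199 ctr [601.9 273.3] size [ 3.6 41.5] ang 87.8
```

View pics/d.png

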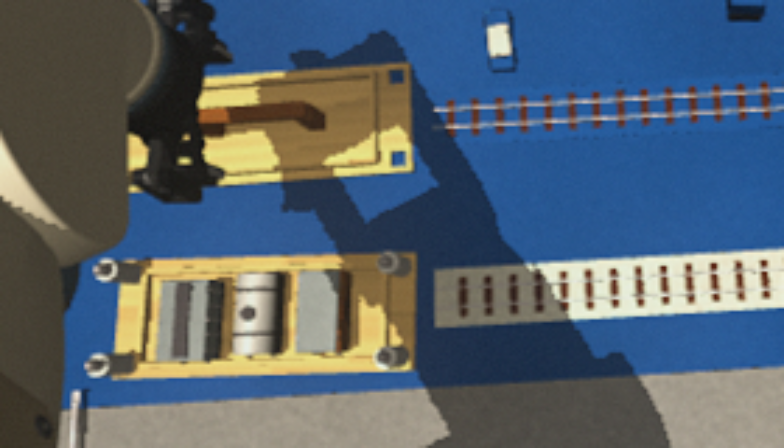

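The crop shows the hopper (190,320), tanker (257,310) and van (320,310) all inside the bay walls. The tray handle is under the gripper at about (260,115).

```bash
python3 -c "
from h import *
W=pts(np.load('pics/dtop.npz'));X,Y,Z=W[...,0],W[...,1],W[...,2]
for x,y in((451,320),(452,208)):
  m=(abs(X-x)<25)&(abs(Y-y)<12)&(Z>45); q=W[m]; A=np.c_[q[:,:2]-q[:,:2].mean(0),np.ones(len(q))]; print(np.linalg.lstsq(A,q[:,2],rcond=None)[0], len(q))
"
python3 -m inch '[[0,0,-0.015,0.2,0.4,0.2,0],[0,0,0,0,0.4,0.4,0],[0,0,0,0,0,0.6,0],[0,0,0,0,0,0.6,0],[0,0,0,0,0,0.4,0],[0,0,0,0,0,0,0],[0,0,0,0,0,0,0]]'
python3 -c "
from h import *
plan(620.9,267.3,62,91)"
```

```text
[-3.45035862e-03  2.23258891e-02  5.14875480e+01] 233
[3.27758098e-03 3.49042343e-03 5.25033353e+01] 238
clock: 28.85
eef_pos: [622.0, 267.2, 84.4]
tcp_rot: [-3.14, 0.001, 1.586]
contact_force: [-0.2, -0.2, -0.2]
opening: 0.997
grasp_force: 0.0
turn rz tot -0.0007 (0.0 rows@.038) then shift tot x 0.004 y -0.044 z 0.894
now [622.  267.2  84.4] [-1.7991e+02  4.0000e-02  9.0880e+01] F [-0.2 -0.2 -0.2] op 0.997 g 0.0 t 28.9 q [ 0.4   0.61  1.63 -0.    0.9   0.39]
```

Wagons are level. Grip the handle, lift and move over the stand.

```bash
python3 -m inch '[[0,0,0,0,-0.03,0.4,0],[0,0,0,0,0,0.4,0],[0,0,0,0,0,0.1,0],[0,0,0,0,0,0,0.4],[0,0,0,0,0,0,0.8],[0,0,0,0,0,0,1],[0,0,0,0,0,0,1],[0,0,0,0,0,0,1]]' 80
python3 -m inch '[[0,0,0,0,0,0,1],[0,0,0,0,0,0,1],[0,0,0,0,0,0,1],[0,0,0,0,0,0,1]]'
python3 -c "
from h import *
plan(620.9,267.3,62,91)"
python3 -m inch '[[0,0,0,0,0,-0.2,1],[0,0,0,0,0,-0.5,1],[0,0,0,0,0,-0.7,1],[0,0,0,0,0,-0.8,1],[0,0,0,0,0,-0.8,1],[0,0,0,0,0,-0.7,1],[0,0,0,0,0,-0.3,1],[0,0,0,0,0,0,1]]'
python3 -c "
from h import *
plan(454.7,264.8,165,88.3)"
```

```text
clock: 29.52
eef_pos: [622.1, 267.7, 62.9]
tcp_rot: [3.141, -0.0, 1.587]
contact_force: [0.6, -0.2, -0.5]
opening: 0.301
grasp_force: 0.0
clock: 29.85
eef_pos: [621.9, 267.7, 63.0]
tcp_rot: [3.141, -0.0, 1.587]
contact_force: [-1.9, -1.8, 6.4]
opening: 0.145
grasp_force: 79.0
turn rz tot -0.0005 (0.0 rows@.038) then shift tot x -0.014 y -0.039 z 0.041
now [621.9 267.7  63. ] [ 1.7998e+02 -1.0000e-02  9.0910e+01] F [-1.9 -1.8  6.4] op 0.145 g 79.0 t 29.9 q [0.4  0.64 1.64 0.   0.86 0.39]
clock: 30.52
eef_pos: [622.9, 268.0, 165.1]
tcp_rot: [3.138, -0.001, 1.587]
contact_force: [0.7, -0.2, -3.4]
opening: 0.146
grasp_force: 78.2
turn rz tot 0.0145 (0.4 rows@.038) then shift tot x -0.329 y -6.722 z 0.005
now [622.9 268.  165.1] [ 1.798e+02 -8.000e-02  9.091e+01] F [ 0.7 -0.2 -3.4] op 0.146 g 78.2 t 30.5 q [ 0.4   0.52  1.59 -0.    1.03  0.39]
```

```bash
python3 -m inch '[[0,0,0.0145,0,-0.3,0,1],[0,0,0,-0.05,-0.6,0,1],[0,0,0,-0.05,-0.7,0,1],[0,0,0,-0.05,-0.7,0,1],[0,0,0,-0.05,-0.7,0,1],[0,0,0,-0.05,-0.7,0,1],[0,0,0,-0.05,-0.7,0,1],[0,0,0,0,-0.7,0,1]]'
python3 -m inch '[[0,0,0,0,-0.7,0,1],[0,0,0,0,-0.5,0,1],[0,0,0,0,-0.3,0,1],[0,0,0,0,-0.12,0,1],[0,0,0,0,0,0,1],[0,0,0,0,0,0,1],[0,0,0,0,0,0,1]]'
python3 -c "
from h import *
plan(454.7,264.8,165,88.3)
for n in('top','scene','wrist'):
  snap(n,'e'+n+'.png')"
```

```text
clock: 31.18
eef_pos: [492.5, 262.9, 161.3]
tcp_rot: [-3.14, 0.001, 1.541]
contact_force: [-0.6, 0.2, -3.3]
opening: 0.149
grasp_force: 78.3
clock: 31.77
eef_pos: [454.5, 264.9, 162.6]
tcp_rot: [3.141, -0.0, 1.541]
contact_force: [0.3, 0.5, -3.4]
opening: 0.149
grasp_force: 78.3
turn rz tot -0.0000 (0.0 rows@.038) then shift tot x -0.003 y 0.007 z -0.095
now [454.5 264.9 162.6] [ 1.7995e+02 -2.0000e-02  8.8290e+01] F [ 0.3  0.5 -3.4] op 0.149 g 78.3 t 31.8 q [ 0.52  0.31  1.93 -0.    0.9   0.55]
```

View pics/ewrist.png

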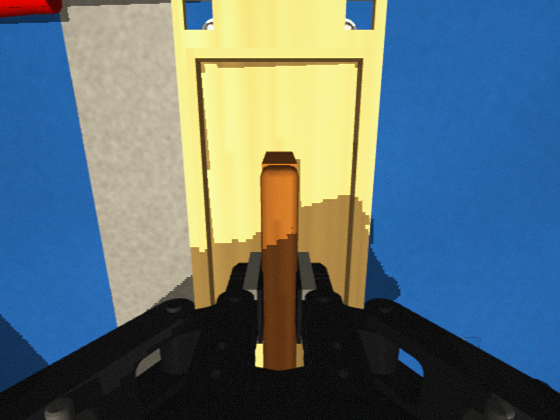

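```bash
python3 -c "
import cv2; i=cv2.imread('pics/escene.png')[60:210,180:400]; cv2.imwrite('pics/e2.png',cv2.resize(i,None,fx=3.5,fy=3.5))"
```

```text
(no output)
```

View pics/e2.png

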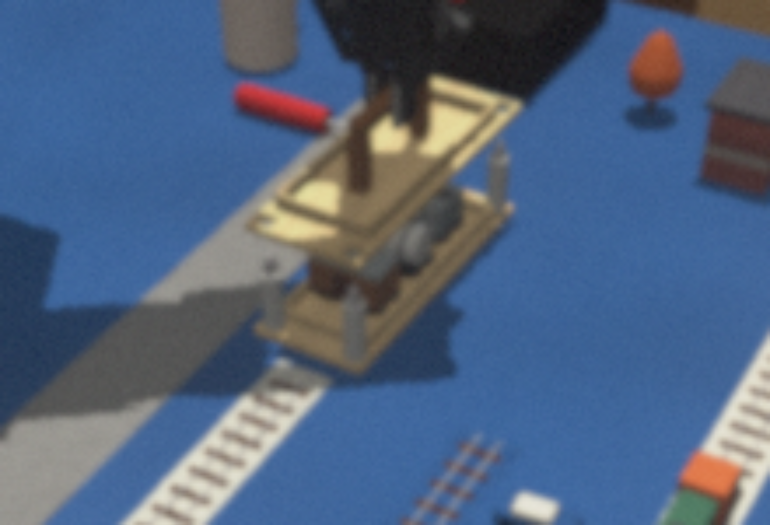

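The wrist view shows the tray with holes at about (196,14) and (362,14) and pins nearly under them. The scene crop shows the tray level above the stand with the posts under its corners. I'll measure the tray's centre in the wrist view.

```bash
python3 -c "
from h import *
g=np.load('pics/ewrist.npz');W=pts(g); X,Y,Z=W[...,0],W[...,1],W[...,2]
t=(Z>92)&(Z<118)&(abs(X-455)<70)&(Y>290)
for y in range(300,376,15):
  b=t&(abs(Y-y)<2); 
  if b.sum()>10: print(y,np.round([X[b].min(),X[b].max(),np.median(Z[b])],1),'mid %.1f'%((X[b].min()+X[b].max())/2))
m=(t|(Z>118)).astype(np.uint8); h=(m[:32,170:395]==0); k,l,s,c=cv2.connectedComponentsWithStats(h.astype(np.uint8))
print(s[1:],c[1:])
zt=np.median(Z[40:60,200:360][t[40:60,200:360]]); print('z',zt)
f=210/np.tan(np.radians(float(g['vertical_fov']))/2);T=g['cam_to_world']
def ray(u,v,z):
  d=T[:3,:3]@[(u-g['cx'])/f,(v-g['cy'])/f,1]; return T[:3,3]+d*(z-T[2,3])/d[2]
for i in range(1,k):
  if s[i,4]>100:
    x0,y0,w,hh=s[i,:4]; print([np.round(ray(170+x,y,zt)[:2],1) for x,y in((x0,y0+hh),(x0+w,y0+hh))])
pz=(Z>60)&(Z<80)&(Y>340); k,l,s,c=cv2.connectedComponentsWithStats(pz.astype(np.uint8))
for i in range(1,k):
  if s[i,4]>10: print('pin',c[i],s[i],np.round(W[l==i].mean(0),1),np.round(W[l==i].min(0),1),np.round(W[l==i].max(0),1))
"
```

```text
300 [405.5 505.5 106.8] mid 455.5
315 [405.7 506.  106.8] mid 455.9
330 [406.3 506.4 106.8] mid 456.3
345 [406.7 506.7 106.8] mid 456.7
360 [407.1 507.2 109. ] mid 457.2
375 [407.5 507.8 106.7] mid 457.7
[[  0   0   4  32  93]
 [ 16   1  28  29 778]
 [ 95   0   1   1   1]
 [175   1  28  29 777]
 [215   0  10  32 279]
 [ 98   7   1   1   1]
 [133  11   1   1   1]
 [157  10   1   1   1]
 [ 44  12   1   1   1]
 [ 68  13   1   1   1]
 [ 98  12   1   1   1]
 [170  13   1   1   1]
 [ 65  14   1   1   1]
 [105  16   1   1   1]
 [153  17   1   1   1]
 [149  18   1   1   1]
 [ 84  24   1   1   1]
 [118  25   1   1   1]
 [145  24   1   1   1]
 [ 55  27   1   1   1]
 [153  27   1   1   1]
 [ 57  29   1   1   1]
 [127  29   1   1   1]
 [135  30   1   1   1]] [[  1.05376344  17.77419355]
 [ 29.56683805  14.96786632]
 [ 95.           0.        ]
 [188.62162162  14.97297297]
 [220.11111111  16.19354839]
 [ 98.           7.        ]
 [133.          11.        ]
 [157.          10.        ]
 [ 44.          12.        ]
 [ 68.          13.        ]
 [ 98.          12.        ]
 [170.          13.        ]
 [ 65.          14.        ]
 [105.          16.        ]
 [153.          17.        ]
 [149.          18.        ]
 [ 84.          24.        ]
 [118.          25.        ]
 [145.          24.        ]
 [ 55.          27.        ]
 [153.          27.        ]
 [ 57.          29.        ]
 [127.          29.        ]
 [135.          30.        ]]
z 107.14381194274978
[array([413.6, 374.1]), array([426.8, 373.7])]
[array([488.7, 371.9]), array([501.9, 371.5])]
[array([507.6, 370.5]), array([512.3, 370.3])]
pin [348.49253731  25.55223881] [345  19   9  11  67] [496.8 381.3  72.9] [494.2 378.8  60. ] [501.3 387.6  76.7]
pin [209.58064516  25.83870968] [204  21  10   9  62] [418.8 383.4  73.1] [413.1 381.1  60. ] [421.1 389.   76.6]
```

Tray and pins agree within about 0.5 mm. I'll lower it.

```bash
python3 -m inch '[[0,0,0,0,0,0.2,1],[0,0,0,0,0,0.3,1],[0,0,0,0,0,0.3,1],[0,0,0,0,0,0.2,1],[0,0,0,0,0,0.1,1],[0,0,0,0,0,0,1],[0,0,0,0,0,0,1],[0,0,0,0,0,0,1]]'
python3 -m inch '[[0,0,0,0,0,0.1,1],[0,0,0,0,0,0.1,1],[0,0,0,0,0,0.1,1],[0,0,0,0,0,0.1,1],[0,0,0,0,0,0.1,1],[0,0,0,0,0,0,1],[0,0,0,0,0,0,1],[0,0,0,0,0,0,1]]'
python3 -c "
from h import *
plan(454.6,265,121,88.3)"
```

```text
clock: 32.58
eef_pos: [453.8, 264.8, 135.2]
tcp_rot: [3.141, -0.0, 1.541]
contact_force: [0.7, 0.2, -3.0]
opening: 0.146
grasp_force: 78.2
clock: 33.25
eef_pos: [453.7, 264.7, 122.6]
tcp_rot: [3.142, -0.0, 1.541]
contact_force: [0.1, 0.2, -3.4]
opening: 0.145
grasp_force: 78.2
turn rz tot 0.0000 (0.0 rows@.038) then shift tot x 0.011 y 0.036 z 0.062
now [453.7 264.7 122.6] [180.   -0.   88.3] F [ 0.1  0.2 -3.4] op 0.145 g 78.2 t 33.2 q [0.53 0.37 1.96 0.   0.82 0.55]
```

```bash
python3 -m inch '[[0,0,0,0,0.02,0.03,1],[0,0,0,0,0,0.03,1],[0,0,0,0,0,0.01,1],[0,0,0,0,0,0,1],[0,0,0,0,0,0,1]]'
python3 -m inch '[[0,0,0,0,0,0,0.8],[0,0,0,0,0,0,0.6],[0,0,0,0,0,0,0.4],[0,0,0,0,0,0,0],[0,0,0,0,0,0,0],[0,0,0,0,0,0,0],[0,0,0,0,0,0,0],[0,0,0,0,0,0,0]]'
python3 -m inch '[[0,0,0,0,0,-0.4,0],[0,0,0,0,0,-0.7,0],[0,0,0,0,0,-0.8,0],[0,0,0,-0.3,0,-0.8,0],[0,0,0,-0.8,0,0,0],[0,0,0,-0.8,0,0,0],[0,0,0,-0.8,0,0,0],[0,0,0,-0.8,0,0,0]]'
python3 -m inch '[[0,0,0.038,0,0,0,0],[0,0,0.038,-0.8,0,0,0],[0,0,0.038,-0.8,0,0,0],[0,0,0.038,-0.8,0,0,0],[0,0,0.038,-0.8,0,0,0],[0,0,0.038,-0.6,0,0,0],[0,0,0,0,0,0,0],[0,0,0,0,0,0,0]]'
python3 -c "
from h import *
plan(524,-300.6,110,-3)
for n in('top','scene'):
  W=pts(snap(n,'f'+n+'.png'));X,Y,Z=W[...,0],W[...,1],W[...,2]
  m=(Z>57)&(Z<78)&(abs(X-455)<65)&(abs(Y-265)<150); q=W[m];print(n,cv2.minAreaRect(q[:,:2].astype(np.float32)))
  m&=Z<73
  q=W[m&(Z<68)]; A=np.c_[q[:,:2]-q[:,:2].mean(0),np.ones(len(q))]; print('plane',np.linalg.lstsq(A,q[:,2],rcond=None)[0])
  m=(Z>50)&(Z<66)&(X<565)&(X>490)&(abs(Y+302)<40); q=W[m]; print('knob',cv2.minAreaRect(q[:,:2].astype(np.float32)))
"
```

```text
clock: 33.67
eef_pos: [454.3, 264.8, 121.0]
tcp_rot: [3.141, -0.0, 1.541]
contact_force: [-0.7, 0.3, 0.2]
opening: 0.146
grasp_force: 78.8
clock: 34.33
eef_pos: [454.1, 264.7, 120.8]
tcp_rot: [-3.142, -0.0, 1.541]
contact_force: [-0.5, -0.2, -0.5]
opening: 1.0
grasp_force: 0.0
clock: 35.0
eef_pos: [451.6, 176.5, 189.2]
tcp_rot: [3.141, -0.0, 1.542]
contact_force: [0.9, 0.5, 0.0]
opening: 1.0
grasp_force: 0.0
clock: 35.67
eef_pos: [417.4, 89.8, 189.0]
tcp_rot: [3.141, -0.001, 0.826]
contact_force: [0.9, 0.1, 0.4]
opening: 0.999
grasp_force: 0.0
turn rz tot 0.2797 (7.4 rows@.038) then shift tot x 5.077 y 15.372 z 3.160
now [417.4  89.8 189. ] [ 1.7997e+02 -5.0000e-02  4.7340e+01] F [0.9 0.1 0.4] op 0.999 g 0.0 t 35.7 q [0.21 0.12 2.1  0.   0.91 0.95]
top ((497.5340576171875, 342.796630859375), (100.99993133544922, 16.057861328125), 88.5116958618164)
plane [-3.09700188e-02 -6.15404579e-03  6.43506513e+01]
knob ((535.5625610351562, -299.94183349609375), (28.378841400146484, 55.71904754638672), 85.25144958496094)
scene ((456.54571533203125, 264.6386413574219), (261.6630859375, 102.54023742675781), 87.55696105957031)
plane [-6.98000362e-03  2.39293424e-03  6.40012661e+01]
knob ((538.2343139648438, -302.97979736328125), (29.116680145263672, 51.89752960205078), 85.03990173339844)
```

```bash
python3 -m inch '[[0,0,0.035,0,0,0,0],[0,0,0.035,0,0,0,0],[0,0,0.035,0,0,0,0],[0,0,0.035,0,0,0,0],[0,0,0.035,0,0,0,0],[0,0,0.035,0,0,0,0],[0,0,0.035,0,0,0,0],[0,0,0.035,0,0,0,0]]'
python3 -m inch '[[0,0,0,0.1,0.4,0,0],[0,0,0,0.3,0.9,0,0],[0,0,0,0.3,0.9,0,0],[0,0,0,0.3,0.9,0,0],[0,0,0,0.3,0.9,0,0],[0,0,0,0.3,0.9,0,0],[0,0,0,0.3,0.9,0,0],[0,0,0,0.3,0.9,0,0]]'
python3 -m inch '[[0,0,0,0.3,0.9,0.2,0],[0,0,0,0.3,0.9,0.2,0],[0,0,0,0.3,0.9,0.2,0],[0,0,0,0.3,0.9,0.3,0],[0,0,0,0.3,0.9,0.3,0],[0,0,0,0.3,0.9,0.3,0],[0,0,0,0.3,0.9,0.3,0],[0,0,0,0.3,0.9,0.3,0]]'
python3 -m inch '[[0,0,0,0.3,0.9,0.3,0],[0,0,0,0.2,0.5,0.3,0],[0,0,0,0,0,0.3,0],[0,0,0,0,0,0,0],[0,0,0,0,0,0,0]]'
python3 -c "
from h import *
plan(523.5,-300.8,51,-3)"
```

```text
clock: 36.43
eef_pos: [417.9, 90.9, 188.5]
tcp_rot: [-3.141, -0.0, -0.057]
contact_force: [0.1, 0.7, 0.1]
opening: 1.003
grasp_force: 0.0
clock: 37.1
eef_pos: [463.7, -81.8, 188.4]
tcp_rot: [3.141, -0.0, -0.048]
contact_force: [-0.6, 0.5, 0.3]
opening: 0.998
grasp_force: 0.0
clock: 37.77
eef_pos: [513.5, -264.9, 135.3]
tcp_rot: [3.141, -0.0, -0.048]
contact_force: [0.3, 0.2, 0.2]
opening: 0.998
grasp_force: 0.0
clock: 38.18
eef_pos: [522.8, -297.9, 112.5]
tcp_rot: [-3.14, 0.002, -0.053]
contact_force: [-0.2, -1.6, 0.5]
opening: 1.002
grasp_force: 0.0
turn rz tot -0.0002 (0.0 rows@.038) then shift tot x 0.033 y 0.116 z 2.461
now [ 522.8 -297.9  112.5] [-1.7993e+02  1.1000e-01 -3.0300e+00] F [-0.2 -1.6  0.5] op 1.002 g 0.0 t 38.2 q [-0.52  0.48  1.79  0.    0.87  1.1 ]
```

```bash
python3 -m inch '[[0,0,0,0.03,0.15,0.4,0],[0,0,0,0,0,0.6,0],[0,0,0,0,0,0.6,0],[0,0,0,0,0,0.5,0],[0,0,0,0,0,0.3,0],[0,0,0,0,0,0,0],[0,0,0,0,0,0,0.5],[0,0,0,0,0,0,0.9]]'
python3 -m inch '[[0,0,0,0,0,0,0.9],[0,0,0,0,0,0,0.9],[0,0,0,0,0,0,0.9],[0,0,0,0,0,0,0.9],[0,0,0,0,0,0,0.9]]' 50
python3 -c "
from h import *
plan(553.4,-302.2,51,-3)"
```

```text
clock: 38.85
eef_pos: [524.6, -302.8, 53.9]
tcp_rot: [3.141, -0.001, -0.054]
contact_force: [-0.4, -0.7, -0.3]
opening: 0.744
grasp_force: 0.0
clock: 39.27
eef_pos: [524.5, -303.0, 54.1]
tcp_rot: [3.141, -0.001, -0.055]
contact_force: [-1.7, 0.2, 6.2]
opening: 0.342
grasp_force: 51.5
turn rz tot -0.0008 (0.0 rows@.038) then shift tot x 1.154 y -0.094 z 0.122
now [ 524.5 -303.    54.1] [ 1.7996e+02 -5.0000e-02 -3.1400e+00] F [-1.7  0.2  6.2] op 0.342 g 51.5 t 39.3 q [-0.53  0.57  1.81 -0.    0.76  1.1 ]
```

```bash
python3 -m inch '[[0,0,0,0.2,0,0,0.9],[0,0,0,0.2,0,0,0.9],[0,0,0,0.2,0,0,0.9],[0,0,0,0.2,0,0,0.9],[0,0,0,0.2,0,0,0.9],[0,0,0,0.15,0,0,0.9],[0,0,0,0.08,0,0,0.9],[0,0,0,0,0,0,0.9]]'
python3 -c "
from h import *
plan(553.4,-302.2,51,-3)"
```

```text
clock: 39.93
eef_pos: [554.5, -304.7, 54.0]
tcp_rot: [3.141, 0.001, -0.054]
contact_force: [-5.5, -1.8, 12.7]
opening: 0.345
grasp_force: 52.5
turn rz tot -0.0005 (0.0 rows@.038) then shift tot x -0.050 y -0.096 z 0.122
now [ 554.5 -304.7   54. ] [ 1.7997e+02  8.0000e-02 -3.0900e+00] F [-5.5 -1.8 12.7] op 0.345 g 52.5 t 39.9 q [-0.5   0.6   1.75 -0.    0.8   1.12]
```

Release, retreat and verify.

```bash
python3 -m inch '[[0,0,0,0,0,0,0.5],[0,0,0,0,0,0,0],[0,0,0,0,0,0,0],[0,0,0,0,0,0,0],[0,0,0,0,0,0,0],[0,0,0,0,0,-0.4,0],[0,0,0,0,0,-0.8,0],[0,0,0,0,0,-0.8,0]]'
python3 -m inch '[[0,0,0,0,0,-0.8,0],[0,0,0,-0.4,0.4,-0.8,0],[0,0,0,-0.8,0.8,-0.8,0],[0,0,0,-0.8,0.8,0,0],[0,0,0,-0.8,0.8,0,0],[0,0,0,-0.8,0.8,0,0],[0,0,0,-0.8,0.8,0,0],[0,0,0,-0.8,0.8,0,0]]'
python3 -m inch '[[0,0,0,-0.4,0.4,0,0],[0,0,0,0,0,0,0],[0,0,0,0,0,0,0],[0,0,0,0,0,0,0],[0,0,0,0,0,0,0],[0,0,0,0,0,0,0]]'
python3 -c "
from h import *
plan(0,0,0,0)
for n in('top','scene'):
  W=pts(snap(n,'z'+n+'.png'));X,Y,Z=W[...,0],W[...,1],W[...,2]
  s=(abs(X-455)<65)&(abs(Y-265)<150)
  m=s&(Z>58)&(Z<78); q=W[m];print(n,cv2.minAreaRect(q[:,:2].astype(np.float32)))
  q=W[m&(Z<67)]; A=np.c_[q[:,:2]-q[:,:2].mean(0),np.ones(len(q))]; print('plane',np.linalg.lstsq(A,q[:,2],rcond=None)[0])
  m=(Z>50)&(Z<66)&(X<573)&(X>490)&(abs(Y+302)<40); q=W[m]; print('knob',cv2.minAreaRect(q[:,:2].astype(np.float32)))
i=cv2.imread('pics/ztop.png');j=cv2.imread('pics/zscene.png');cv2.imwrite('pics/z.png',np.vstack([cv2.resize(i[190:330,50:330],(560,280)),cv2.resize(j[80:230,150:430],(560,300))]))"
```

```text
clock: 40.6
eef_pos: [554.3, -304.0, 103.7]
tcp_rot: [-3.141, 0.002, -0.055]
contact_force: [0.4, -0.2, 0.5]
opening: 0.998
grasp_force: 0.0
clock: 41.27
eef_pos: [416.9, -427.8, 164.2]
tcp_rot: [3.141, -0.0, -0.055]
contact_force: [0.3, -0.4, 0.5]
opening: 0.999
grasp_force: 0.0
clock: 41.77
eef_pos: [408.3, -435.7, 163.3]
tcp_rot: [-3.141, -0.0, -0.053]
contact_force: [0.4, -0.5, -0.4]
opening: 0.998
grasp_force: 0.0
turn rz tot -0.0170 (0.4 rows@.038) then shift tot x -16.331 y -17.428 z 6.531
now [ 408.3 -435.7  163.3] [-179.99   -0.     -3.06] F [ 0.4 -0.5 -0.4] op 0.998 g 0.0 t 41.8 q [-0.82  0.41  1.77  0.    0.96  0.8 ]
top ((453.4660339355469, 266.73333740234375), (258.0994567871094, 100.25469207763672), 88.3959732055664)
plane [-6.68549862e-04  7.51960599e-04  6.42311667e+01]
knob ((555.6810302734375, -300.4712829589844), (28.830278396606445, 34.35639572143555), 87.18575286865234)
scene ((455.9314880371094, 266.9169921875), (262.7750549316406, 102.800537109375), 87.99986267089844)
plane [-7.00343985e-03  2.38989765e-03  6.38176624e+01]
knob ((555.7343139648438, -303.6973571777344), (29.85344123840332, 26.224348068237305), 87.88627624511719)
```

View pics/z.png

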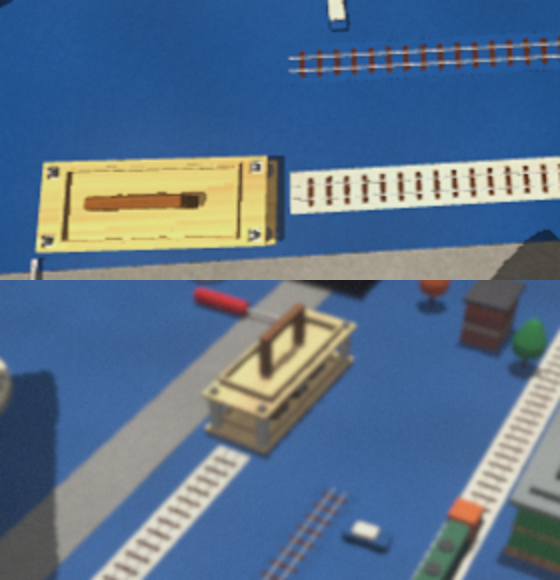

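The composite shows the tray level, with all four pins through its holes (top crop corners about (50,170), (257,167), (47,240), (254,235)). The knob is home.

```bash
python3 -c "
from rig import r
print(r.sign_off())"
```

```text
the job is handed in; nothing more can be done
None
```

I handed the job in at about 42 s of robot time. The van, tanker and hopper (the only wagons present) are upright in the bay, the tray is level on all four shoulders, and the knob is back home. No verdict came back from the sign-off, so I can only go by my own camera checks.

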